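Seat a slate bar in the feed jig

TASK

Push the long slate bar along the bench until its long side lies flat against the wooden fence and its left end is against the end stop, and push the sliding aluminium pusher block along the fence up against the bar's other end, so that the bar sits snugly in the corner with no visible gaps. Only push with the fingers: never lift or tip the bar, and leave the short bar, the round blanks, the flask, the tin, the bowl and the brush where they are.

Things in the scene. Friction and masses are not known exactly. Their poses are not given: they have to be found in the camera images.
- bar: the long slate bar: a dark grey block 40 x 120 x 30 mm high, about 0.4 kg, lying flat loose on the bench between the robot and the fence. Origin: centre of its underside; its y axis runs along its 120 mm length, x across its 40 mm width, z up. It starts askew by up to 0.3 rad to the fence.
- jig: wooden corner jig fixed to the bench: an L of two rails 25 mm high. Origin: the L's inner corner at bench height. Fence: face is the plane x = 0, 22 mm thick (to +x), from y = +40 to -320 mm; the bar belongs on its -x (robot's) side. End stop: face is the plane y = 0, 28 mm thick (to +y), out to x = -68 mm. A seated bar's centre is at x = -20, y = -60 mm, its length along y.
- pusher (a joint): how far the pusher block has slid along the fence towards the end stop (m): at value v its front face is at y = -260 mm + v of the jig frame. Travel 0 to 0.18; starts at 0 to 0.03; 0.14 when closed on a seated bar. Slides stiffly (about 3 N), stays where left, and can push the bar along in front of it.
- pusher_face (a point): middle of the pusher's front face (the one that meets the bar's end), 15 mm above the bench. The pusher is an aluminium saddle over the fence; its block on the robot's side is 36 mm wide (x = -38 to -2 mm of the jig frame), 30 mm long along the fence, its top 37 mm above the bench.
- pusher_back (a point): the middle of the pusher's back face, the one to push on, 30 mm behind pusher_face, 15 mm above the bench, 20 mm from the fence's face.
- short_bar: short slate bar, 40 x 60 x 30 mm high, dark grey like the long bar but half its length; lies to the left of the jig's end stop. Leave alone. Origin: centre of its underside, z up.
- disc_a: round slate blank, 40 mm diameter, 16 mm high, on the robot's side of the fence near its right end. Leave alone. Origin: centre of its underside.
- disc_b: round slate blank, 40 mm diameter, 16 mm high, beyond the fence. Leave alone. Origin: centre of its underside.
- flask: pale cream drinking flask, 66 mm diameter, 190 mm high, beyond the fence. Leave alone. Origin: centre of its underside.
- tin: green open tin, 72 mm diameter, 90 mm high, at the right. Leave alone. Origin: centre of its underside.
- bowl: red open bowl, 120 mm diameter, 50 mm high, at the left. Leave alone. Origin: centre of its underside.
- brush: hand brush with a wooden handle, about 0.2 m long, lying at the right nearest the robot. Leave alone. Origin: underside, near its middle.

How it is judged:
By the outcome, as a careful person would: the job done as asked, in the order asked, and still so for the second after the job is handed in, with the robot touching nothing.
It also fails if it takes over 48 s, if anything falls off the work surface, if the arm or the gripper's body presses on something with over 40 N, if the wrist force passes 120 N, or if a joint passes its speed limit or range.

ROBOT

A 6-joint arm with a two-finger parallel gripper is mounted at the origin on the work surface. World frame = base frame: x ahead of the robot, y to its left, z up, the work surface at z = 0. Lengths are in m, angles in degrees, forces in N, time in s.
With the tool pointing down it reaches from about 0.25 to 0.725 m from the base axis. Payload 9.7 kg.
Tool frame: the origin (TCP) lies between the finger pads; the fingertips stand 19 mm ahead of it and the grasp point (between the pads) is the TCP; z points along the fingers, y is the line along which they close (so a half turn about z gives the same grasp; the last joint's range is limited). The gripper opens to 85 mm and grips with 20 to 120 N. Pads are 22 mm wide; open, the fingers measure 114 mm over their backs; the gripper's body (76 mm by 85 mm) begins 54 mm behind the grasp point. The pads swing forward as they close: fully open they stand 13 mm farther back than shut.
Start: joints at [75.802, 4.979, 10.078, 95.1, 0, 90], TCP at [0.135, 0.533, 0.25] pointing down, gripper open.
Joint ranges: [-179.16, 179.16], [-48.56, 103.87], [-65.8, 70.77], [-126.05, 130.52], [-82.76, 87.17], [-180, 180]. Speed limits (degrees/s): [127.2, 127.2, 147.25, 180, 180, 180].

INTERFACE

Orientations are given as [roll, pitch, yaw] about the fixed x, y, z axes, in that order (R = Rz(yaw) Ry(pitch) Rx(roll)).
In Python, from workcell import bot gives the robot as it stands. The module is installed in compiled form; this text tells all that it offers.
- The arm moves only by the shell command python3 -m crank 'ROWS' [OPENING] [FORCE]. ROWS is JSON, a list that holds one entry, the list of rows, each a list of 6 numbers: the shift along the world's x, y, z as a fraction of full scale, then the turn, a rotation vector about the world's x, y, z as a fraction of full scale. In form: [[[x, y, z, wx, wy, wz], ...]]. A call has 1 to 20 rows; each row shifts and turns the commanded pose from where the row before left it; what a row does not reach is not made up. Full scale, the value 1, is 20 mm for a shift and 0.12 rad for a turn. A row lasts 1/12 s, in which the tool goes at most 41.7 mm and 7.16 degrees, less where a joint would pass 70% of its speed; a pose out of reach is approached as far as the arm can. A call with a number of a shift or a turn outside -1 to 1 is refused whole. A call with a gripper value outside its range is refused whole. OPENING is the opening, from 0 (shut) to 1 (fully open), set as the call begins (- or left out, the last holds). The fingers move at their own pace and stop on an object; FORCE is the grip in N (left out, the last holds). Time passes only in rows, so rows that do not move let the fingers close. It gives the time, the measured TCP pose, the force, the opening and the grip force at its end, in the units of the state.
- bot.get_obs(): the state, without advancing time (a new reading comes with each control period).
- bot.camera(name): name is "scene" or "top" or "wrist"; returns the picture (420x560x3 uint8, red, green, blue); there is no depth.
- bot.camera_model(name): a dict with "vertical_fov" (degrees; the focal length in pixels is half the picture's height over the tangent of half this angle, whatever the lens; pixels are square), "cx", "cy" (the principal point, pixels), "k1" (the pictures are not rectified: a ray, as slopes to the right and down, at radius r is drawn at 1 + k1 r^2 times it, then the intrinsics apply), "R" (3x3) and "t" (3): a world point X has camera coordinates R X + t. Camera axes: x right, y down, z forward; pixel columns grow to the right and rows downward; lengths in m; the calibration is good to about 2 mm. A picture is of the moment at which its call begins: read the wrist's pose just before it. camera_model takes no time and is no camera call; for the wrist camera it gives the pose at the moment of the call.
- bot.job_done(): hands the job in; it is judged then, once.
The state is a dict: "time": time; "q": joint angles; "qd": joint speeds; "joint_efforts": joint torques, N m; "ee_pos": TCP position; "tcp_rot": TCP orientation; "wrist_force": force on the tool from outside, world axes, zero at the start; "torque": the same for the moment, N m; "opening": finger opening in m; "grasp_force": force on a finger pad.
Only numpy, scipy, OpenCV 4.12 (cv2) and the standard library are available. Lean on these libraries where they do the work, as an engineer would, in place of code of your own. Each camera call takes 0.05 s, during which the arm holds its last target. There are 200 camera calls.

## Working session

There is one attempt and no reset: what is moved stays moved. The work goes in short steps, Python scripts to look and compute and a shell command to move; the robot and the scene stay as the last step left them, time stands still between calls to the robot, and variables do not carry over. Pictures are saved under pics/ and viewed, at most 10 in all, crops included, and the job is handed in when it is done.

```bash
mkdir -p pics
cat > h.py <<'E'
import numpy as np, cv2
from workcell import bot
def K(m,h=420):
    return h/2/np.tan(np.radians(m["vertical_fov"])/2)
def ray(m,px):
    f=K(m); d=(np.atleast_2d(px).astype(float)-[m["cx"],m["cy"]])/f
    u=d.copy()
    for _ in range(30): u=d/(1+m["k1"]*(u**2).sum(1,keepdims=True))
    R=np.array(m["R"]);t=np.array(m["t"])
    return -R.T@t, np.c_[u,np.ones(len(u))]@R
def onplane(m,px,z):
    c,d=ray(m,px); return c+d*((z-c[2])/d[:,2])[:,None]
def proj(m,X):
    p=np.atleast_2d(X)@np.array(m["R"]).T+np.array(m["t"]); u=p[:,:2]/p[:,2:]
    return u*(1+m["k1"]*(u**2).sum(1,keepdims=True))*K(m)+[m["cx"],m["cy"]]
def snap(n,name):
    im=cv2.cvtColor(bot.camera(n),cv2.COLOR_RGB2BGR); cv2.imwrite(f"pics/{name}.png",im); return im
E
python3 - <<'E'
from h import *
snap("top","top0");snap("scene","scene0")
for n in("top","scene"):
    m=bot.camera_model(n);print(n,m["vertical_fov"],m["k1"],-np.array(m["R"]).T@m["t"])
print(bot.get_obs())
E
```

```text
top 45.499461081000135 -0.12730956549710304 [ 0.40401222 -0.011887    1.43102926]
scene 56.076225011921395 -0.07891916160633994 [ 1.01377771 -0.5512494   0.7213287 ]
{'time': 0.1, 'q': array([7.58043807e+01, 5.00798114e+00, 1.00385604e+01, 9.50992313e+01,
       1.98207609e-04, 8.99991245e+01]), 'qd': array([-0.04358526, -0.19236145,  0.08193138, -0.02419534,  0.05694564,
        0.04314082]), 'joint_efforts': array([ 4.66730773e-05, -5.21558690e+01,  4.65653694e+01,  1.60767505e-02,
        2.69137178e-05, -6.93927859e-06]), 'ee_pos': array([0.1348325 , 0.53302796, 0.24964975]), 'tcp_rot': array([-1.79931348e+02, -1.99256475e-04,  1.65805256e+02]), 'wrist_force': array([ 0.31445992,  0.49293225, -0.27889054]), 'torque': array([0.02431638, 0.02129114, 0.02518488]), 'grasp_force': 0.0, 'opening': 0.08536852518060305}
```

View pics/top0.png

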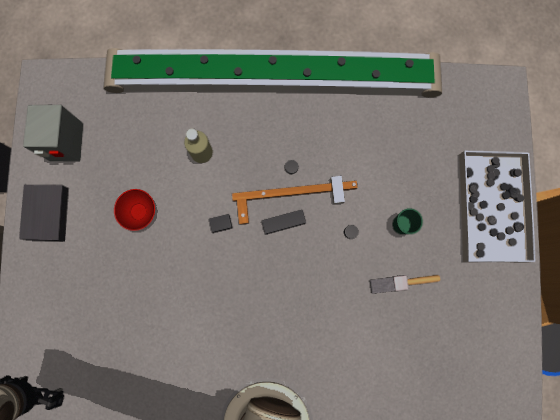

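View pics/scene0.png

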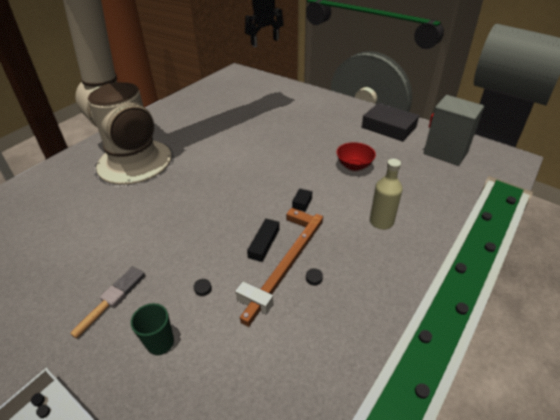

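The top view shows the fence running from (233,196) to (357,185), the end stop at (242,215), the bar at (283,221), the pusher at (338,189) and disc_a at (351,231). The scene view agrees. Next I'll measure from masks.

Run:
```python
from h import *
im=cv2.imread("pics/top0.png");m=bot.camera_model("top")
hsv=cv2.cvtColor(im,cv2.COLOR_BGR2HSV)
def show(mask,z,name,amin=60):
    cs,_=cv2.findContours(mask.astype(np.uint8),cv2.RETR_EXTERNAL,cv2.CHAIN_APPROX_NONE)
    for c in cs:
        if cv2.contourArea(c)<amin: continue
        x=c[:,0].mean(0)
        if not(200<x[0]<450 and 140<x[1]<300):continue
        w=onplane(m,c[:,0],z)[:,:2].astype(np.float32)
        (a,b),(s,t),g=cv2.minAreaRect(w); print(name,x.round(),"ctr",round(a,4),round(b,4),"size",round(s,4),round(t,4),round(g,2)); print(cv2.boxPoints(((a,b),(s,t),g)).round(4).tolist())
h,s,v=cv2.split(hsv)
show((v<75)&(s<80),.03,"dark")
show((h<18)&(s>140)&(v>100),.025,"wood")
show((v>150)&(s<60),.037,"alu",30)
mw=bot.camera_model("wrist");R=np.array(mw["R"]);print("wristcam",-R.T@mw["t"],R[2],R[0],mw["vertical_fov"])
```

```text
dark [220. 223.] ctr 0.5596 0.1377 size 0.0431 0.0594 14.08
[[0.531499981880188, 0.16120000183582306], [0.5458999872207642, 0.10369999706745148], [0.5877000093460083, 0.11410000175237656], [0.5733000040054321, 0.17170000076293945]]
dark [283. 222.] ctr 0.567 -0.0396 size 0.0424 0.1212 16.42
[[0.5296000242233276, 0.012500000186264515], [0.5638999938964844, -0.10369999706745148], [0.6044999957084656, -0.0917000025510788], [0.5702000260353088, 0.02449999935925007]]
dark [202. 154.] ctr 0.7591 0.1985 size 0.0482 0.0646 28.17
[[0.722599983215332, 0.21570000052452087], [0.7530999779701233, 0.15870000422000885], [0.7954999804496765, 0.18140000104904175], [0.7649999856948853, 0.23839999735355377]]
wood [274. 196.] ctr 0.6215 -0.0385 size 0.0885 0.2846 7.34
[[0.559499979019165, 0.09700000286102295], [0.59579998254776, -0.18529999256134033], [0.6836000084877014, -0.17399999499320984], [0.6471999883651733, 0.10830000042915344]]
wood [350. 184.] ctr 0.6779 -0.2279 size 0.0204 0.0379 1.06
[[0.6674000024795532, -0.20909999310970306], [0.6680999994277954, -0.24699999392032623], [0.6884999871253967, -0.2467000037431717], [0.6877999901771545, -0.20880000293254852]]
alu [401. 283.] ctr 0.4008 -0.3686 size 0.0375 0.0353 8.29
[[0.3797000050544739, -0.3537999987602234], [0.384799987077713, -0.388700008392334], [0.4219000041484833, -0.3833000063896179], [0.41679999232292175, -0.3483999967575073]]
alu [338. 189.] ctr 0.6626 -0.1921 size 0.0749 0.0293 6.97
[[0.6237000226974487, -0.18219999969005585], [0.6272000074386597, -0.21119999885559082], [0.7016000151634216, -0.2020999938249588], [0.6980000138282776, -0.17309999465942383]]
wristcam [0.0672581  0.55021759 0.37280287] [ 0.26892385 -0.06852433 -0.96072076] [ 2.44161787e-01  9.69734163e-01 -8.21734130e-04] 62.38451780052684
```

```bash
python3 -m crank '[[[0.6,-1,0,0,0,0],[0.6,-1,0,0,0,0],[0.6,-1,0,0,0,0],[0.6,-1,0,0,0,0],[0.6,-1,0,0,0,0],[0.6,-1,0,0,0,0],[0.6,-1,0,0,0,0],[0.6,-1,0,0,0,0],[0.6,-1,0,0,0,0],[0.6,-1,0,0,0,0]]]' 1; python3 -c "
from workcell import bot;print(bot.get_obs()['q'])"
```

```text
time: 0.93
ee_pos: [0.2552, 0.3321, 0.25]
tcp_rot: [-180.0, -0.0, 165.8]
wrist_force: [0.8, 0.0, -0.2]
opening: 0.0855
grasp_force: 0.0
[ 5.24603642e+01 -1.28063961e+01 -6.74733396e+00  9.60837950e+01
 -5.99844630e-04  6.66475226e+01]
```

```bash
python3 -m crank '[[[0.65,-1,0,0,0,0.16],[0.65,-1,0,0,0,0.16],[0.65,-1,0,0,0,0.16],[0.65,-1,0,0,0,0.16],[0.65,-1,0,0,0,0.16],[0.65,-1,0,0,0,0.16],[0.65,-1,0,0,0,0.16],[0.65,-1,0,0,0,0.16],[0.65,-1,0,0,0,0.16],[0.65,-1,0,0,0,0.16],[0.65,-1,0,0,0,0.16],[0.65,-1,0,0,0,0.16],[0.65,-1,0,0,0,0.16],[0.65,-1,0,0,0,0.16],[0.65,-1,0,0,0,0.16],[0.65,-1,0,0,0,0.16],[0.65,-1,0,0,0,0.16],[0.65,-1,0,0,0,0.16],[0.65,-1,0,0,0,0.16],[0,0,0,0,0,0]]]'
python3 - <<'E'
from h import *
m=bot.camera_model("wrist");im=snap("wrist","w0")
np.save("m0.npy",m,allow_pickle=True)
E
```

```text
time: 2.6
ee_pos: [0.5032, -0.0495, 0.2491]
tcp_rot: [-180.0, -0.1, -173.4]
wrist_force: [0.4, 0.6, 1.0]
opening: 0.0852
grasp_force: 0.0
```

View pics/w0.png

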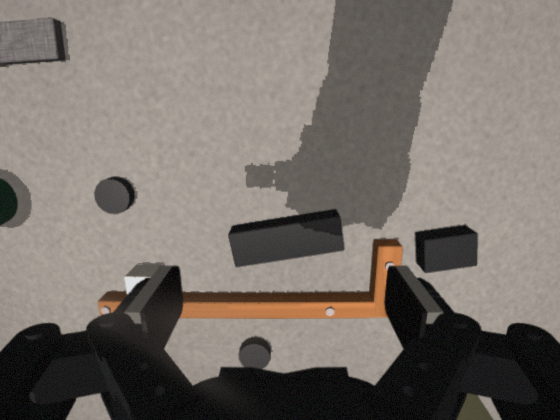

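The wrist view is turned half round: bar at (286,238), fence along row ~300, end stop at (388,265), disc_a at (114,195). I'll fit the fence and stop faces next.

```bash
cat > meas.py <<'E'
from h import *
def meas(im,m,xr=(190,360),yr=(252,285)):
    h,s,v=cv2.split(cv2.cvtColor(im,cv2.COLOR_BGR2HSV))
    top=((h<16)&(s>150)&(v>140))
    wood=cv2.morphologyEx(top.astype(np.uint8),cv2.MORPH_OPEN,np.ones((3,3)))
    c=[(x,np.argmax(wood[:,x])-.5) for x in range(*xr) if wood[:,x].any()]
    W=onplane(m,c,.025)[:,:2]
    vx,vy,x0,y0=cv2.fitLine(W.astype(np.float32),cv2.DIST_HUBER,0,.001,.001).ravel()
    if vy<0: vx,vy=-vx,-vy
    return W,np.array([vx,vy]),np.array([x0,y0]),wood
E
python3 - <<'E'
from meas import *
m=np.load("m0.npy",allow_pickle=True).item();im=cv2.imread("pics/w0.png")
W,ya,p0,wood=meas(im,m); xa=np.array([ya[1],-ya[0]])
print("fence yaw",np.degrees(np.arctan2(-ya[0],ya[1])), "resid",np.std((W-p0)@xa))
c=[(np.argmax(wood[y,300:])+300-.5,y) for y in range(252,285)]
S=onplane(m,c,.025)[:,:2]; s=np.median((S-p0)@ya); O=p0+s*ya
print("stop resid",np.std((S-p0)@ya),"origin",O,"stop col",c[0],c[-1])
g=cv2.cvtColor(im,cv2.COLOR_BGR2HSV)[...,2]
msk=np.zeros_like(g);msk[200:275,215:350]=(g[200:275,215:350]<66)
for t in (50,58,66): pass
cs,_=cv2.findContours(msk,0,cv2.CHAIN_APPROX_NONE);c=max(cs,key=cv2.contourArea)
print(cv2.boxPoints(cv2.minAreaRect(c)).round(1).tolist())
ap=cv2.approxPolyDP(c,4,True)[:,0];print("poly",ap.tolist())
for z in(.03,0.): print(z,[((w[:2]-O)@xa*1e3,(w[:2]-O)@ya*1e3) for w in onplane(m,ap,z)])
np.savez("jig.npz",O=O,xa=xa,ya=ya)
mt=bot.camera_model("top");t=cv2.imread("pics/top0.png")
for n,P in(("alu",[.6626,-.1921]),("bar",[.567,-.0396]),("pushcornr",[.6237,-.1822]),("disc_a",onplane(m,[[114,193]],.016)[0,:2]),("TCP",bot.get_obs()["ee_pos"][:2])):
    d=np.array(P)-O;print(n,d@xa*1e3,d@ya*1e3)
E
```

```text
fence yaw 7.3385034 resid 0.0005469057385724252
stop resid 0.00032717451025984225 origin [0.62944554 0.069018  ] stop col (np.float64(377.5), 252) (np.float64(374.5), 284)
[[227.1999969482422, 225.3000030517578], [338.3999938964844, 207.8000030517578], [344.8999938964844, 249.0], [233.6999969482422, 266.5]]
poly [[339, 215], [331, 209], [232, 226], [229, 237], [238, 236], [230, 241], [235, 263], [342, 249]]
0.03 [(np.float64(-104.5933723044076), np.float64(-44.382498901256156)), (np.float64(-111.14094707102481), np.float64(-52.85024114443135)), (np.float64(-93.82531566736152), np.float64(-155.61269047740603)), (np.float64(-81.62861094337568), np.float64(-159.43405252299831)), (np.float64(-82.6599238792716), np.float64(-149.87392025380979)), (np.float64(-77.11254989251663), np.float64(-158.62643725133756)), (np.float64(-51.68275467477312), np.float64(-154.64085857743348)), (np.float64(-66.66577069227482), np.float64(-39.858913926593424))]
0.0 [(np.float64(-95.35854520752632), np.float64(-39.43735285403034)), (np.float64(-102.47987755586355), np.float64(-48.647115079450515)), (np.float64(-83.64689428463926), np.float64(-160.41453747841115)), (np.float64(-70.38140423832829), np.float64(-164.57076174769796)), (np.float64(-71.50309011950347), np.float64(-154.17288442523267)), (np.float64(-65.46960516846214), np.float64(-163.6923759385871)), (np.float64(-37.81142183331086), np.float64(-159.35754489824146)), (np.float64(-54.10738491037184), np.float64(-34.51737054626643))]
alu -0.4700148622176041 -263.21399111122116
bar -75.80793964663954 -99.75204687088956
pushcornr -37.7868400851866 -248.4263421592139
disc_a -127.5267249567337 -283.26096534085974
TCP -141.04276280479857 -100.02406667251009
```

```bash
python3 -m crank '[[[0,0,-1,0,0,0.09],[0,0,-1,0,0,0],[0,0,-1,0,0,0],[0,0,-1,0,0,0],[0,0,-1,0,0,0],[0,0,-1,0,0,0],[0,0,-1,0,0,0],[0,0,-1,0,0,0],[0,0,-1,0,0,0],[0,0,-1,0,0,0],[0,0,-1,0,0,0],[0,0,-0.2,0,0,0],[0,0,0,0,0,0]]]'
python3 -m crank '[[[0.3,0.04,0,0,0,0],[0.3,0.04,0,0,0,0],[0.3,0.04,0,0,0,0],[0.3,0.04,0,0,0,0],[0.3,0.04,0,0,0,0],[0.3,0.04,0,0,0,0],[0.3,0.04,0,0,0,0],[0.3,0.04,0,0,0,0],[0.3,0.04,0,0,0,0],[0.3,0.04,0,0,0,0]]]'
python3 - <<'E'
from h import *
snap("wrist","w1")
E
```

```text
time: 3.73
ee_pos: [0.5006, -0.0462, 0.0251]
tcp_rot: [180.0, -0.2, -172.7]
wrist_force: [-0.1, -0.2, 0.9]
opening: 0.0854
grasp_force: 0.0
time: 4.57
ee_pos: [0.5623, -0.0388, 0.0263]
tcp_rot: [-180.0, -0.0, -172.7]
wrist_force: [-4.8, -0.1, 3.2]
opening: 0.0855
grasp_force: 2.3
```

View pics/w1.png

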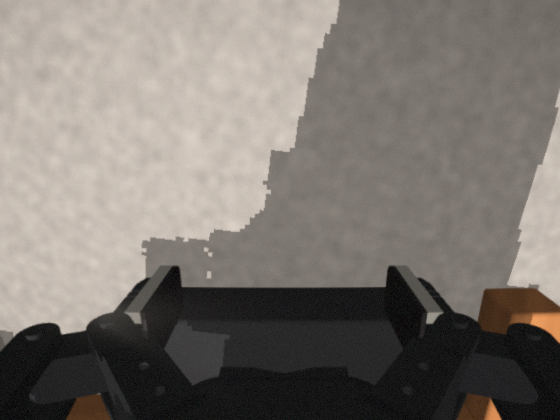

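Both fingers are flat on the bar's long side (its edge is level at row 289), and the bar is aligned. I'll keep pushing to the fence.

```bash
python3 -m crank '[[[0.3,0.04,0,0,0,0],[0.3,0.04,0,0,0,0],[0.3,0.04,0,0,0,0],[0.3,0.04,0,0,0,0],[0.1,0.01,0,0,0,0]]]'
python3 -m crank '[[[0.08,0.01,0,0,0,0],[0.05,0.01,0,0,0,0],[0,0,0,0,0,0]]]'
```

```text
time: 5.03
ee_pos: [0.5889, -0.0352, 0.0262]
tcp_rot: [-180.0, 0.0, -172.7]
wrist_force: [-4.1, -0.8, 1.9]
opening: 0.0857
grasp_force: 1.9
time: 5.28
ee_pos: [0.5905, -0.035, 0.0262]
tcp_rot: [180.0, -0.0, -172.7]
wrist_force: [-2.1, -0.1, -0.1]
opening: 0.0857
grasp_force: 1.3
```

```bash
for i in 1; do python3 -m crank '[[[0.05,0.01,0,0,0,0],[0.05,0.01,0,0,0,0]]]'; done
python3 -m crank '[[[0.05,0.01,0,0,0,0],[0.05,0.01,0,0,0,0]]]' | grep -E "ee_pos|wrist"
python3 -m crank '[[[0.05,0.01,0,0,0,0],[0.05,0.01,0,0,0,0]]]' | grep -E "ee_pos|wrist"
```

```text
time: 5.45
ee_pos: [0.5908, -0.0348, 0.0261]
tcp_rot: [-180.0, -0.2, -172.7]
wrist_force: [-16.1, -1.5, 7.6]
opening: 0.0854
grasp_force: 7.8
ee_pos: [0.5911, -0.0347, 0.026]
wrist_force: [-24.8, -3.1, 14.2]
ee_pos: [0.5912, -0.0346, 0.0259]
wrist_force: [-36.6, -3.7, 21.0]
```

```bash
python3 -m crank '[[[-0.5,-0.06,0,0,0,0],[0,0,1,0,0,0],[0,0,1,0,0,0],[0,0,1,0,0,0],[0,0,1,0,0,0],[0,0,1,0,0,0],[0,0,1,0,0,0],[0,0,1,0,0,0],[0.5,-0.9,0,0,0,0],[0.5,-0.9,0,0,0,0],[0.5,-0.9,0,0,0,0],[0.5,-0.9,0,0,0,0],[0.6,-0.9,0,0,0,0],[0,0,0,0,0,0]]]' 0 20
python3 - <<'E'
from h import *
J=np.load("jig.npz");d=bot.get_obs()["ee_pos"][:2]-J["O"];print("tcp jig",d@J["xa"],d@J["ya"])
np.save("m2.npy",bot.camera_model("wrist"),allow_pickle=True);snap("wrist","w2")
E
```

```text
time: 6.95
ee_pos: [0.6401, -0.1278, 0.1657]
tcp_rot: [-179.9, 0.1, -172.8]
wrist_force: [0.7, 0.8, -0.5]
opening: 0.0002
grasp_force: 0.0
tcp jig -0.014609730403579125 -0.19652283642325183
```

View pics/w2.png

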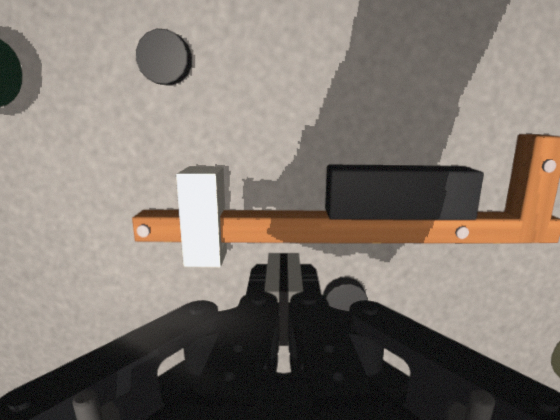

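Bar lies flush along the fence (cols 327–480, far edge on row ~217), the pusher is at cols 180–222, and the end stop face is near col 510–522.

Run:
```python
from h import *
m=np.load("m2.npy",allow_pickle=True).item();J=np.load("jig.npz")
def j(px,z):
    d=onplane(m,px,z)[:,:2]-J["O"];return np.c_[d@J["xa"],d@J["ya"]].round(4)*1e3
print("bar top L(px)/right end",j([[327,166],[330,186],[328,214]],.03).tolist())
print("bar left end top",j([[476,168],[480,175],[478,217]],.03).tolist())
print("pusher",j([[223,173],[223,240],[179,175]],.037).tolist())
print("fence edge",j([[150,211],[260,211],[290,211],[500,213]],.025).tolist(),"stop",j([[516,150],[509,205]],.025).tolist())
print("disc_a",j([[163,56]],.016).tolist(), "disc_b",j([[346,297]],.016).tolist())
```

```text
bar top L(px)/right end [[-43.2, -163.89999999999998], [-27.799999999999997, -161.1], [-5.5, -161.89999999999998]]
bar left end top [[-42.2, -48.9], [-36.8, -44.8], [-2.8, -41.2]]
pusher [[-39.199999999999996, -241.10000000000002], [13.4, -243.7], [-37.900000000000006, -273.9]]
fence edge [[-6.6, -303.59999999999997], [-6.5, -215.29999999999998], [-6.5, -191.5], [-4.6, -19.900000000000002]] stop [[-55.800000000000004, -15.4], [-11.299999999999999, -13.299999999999999]]
disc_a [[-123.5, -285.7]] disc_b [[76.1, -141.1]]
```

```bash
python3 -m crank '[[[-0.4,-0.05,-1,0,0,0],[0,0,-1,0,0,0],[0,0,-1,0,0,0],[0,0,-1,0,0,0],[0,0,-1,0,0,0],[0,0,-1,0,0,0],[0,0,-0.9,0,0,0],[0,0,0,0,0,0]]]'|grep -E "ee_pos|wrist"
python3 -m crank '[[[-0.04,0.3,0,0,0,0],[-0.04,0.3,0,0,0,0],[-0.04,0.3,0,0,0,0],[-0.04,0.3,0,0,0,0],[-0.04,0.3,0,0,0,0],[-0.04,0.3,0,0,0,0],[-0.04,0.3,0,0,0,0]]]'|grep -E "ee_pos|wrist"
```

```text
ee_pos: [0.6283, -0.1248, 0.0244]
wrist_force: [-0.8, 0.2, -0.3]
ee_pos: [0.6256, -0.0839, 0.0297]
wrist_force: [1.1, -4.1, 4.4]
```

```bash
python3 -m crank '[[[-0.03,0.25,0,0,0,0],[-0.03,0.2,0,0,0,0],[-0.02,0.15,0,0,0,0],[-0.01,0.1,0,0,0,0]]]'|grep -E "ee_pos|wrist"
python3 -m crank '[[[0,0.06,0,0,0,0],[-0.01,0.05,0,0,0,0],[0,0.05,0,0,0,0]]]'|grep -E "ee_pos|wrist"
```

```text
ee_pos: [0.6231, -0.0697, 0.0284]
wrist_force: [0.5, -4.9, 3.0]
ee_pos: [0.6229, -0.0669, 0.0283]
wrist_force: [0.6, -5.8, 4.0]
```

```bash
python3 -m crank '[[[0,0.06,0,0,0,0],[-0.01,0.05,0,0,0,0]]]'|grep -E "ee_pos|wrist"
python3 -m crank '[[[0,0.05,0,0,0,0],[-0.01,0.05,0,0,0,0]]]'|grep -E "ee_pos|wrist"
python3 -m crank '[[[0,0.05,0,0,0,0],[-0.01,0.05,0,0,0,0]]]'|grep -E "ee_pos|wrist"
```

```text
ee_pos: [0.6229, -0.0666, 0.0284]
wrist_force: [2.7, -19.0, 1.6]
ee_pos: [0.6233, -0.0664, 0.0285]
wrist_force: [4.8, -28.1, 1.0]
ee_pos: [0.6233, -0.0662, 0.0287]
wrist_force: [4.7, -37.4, 2.1]
```

```bash
python3 -m crank '[[[0.13,-1,0,0,0,0],[0,0,1,0,0,0],[0,0,1,0,0,0],[0,0,1,0,0,0],[0,0,1,0,0,0],[0,0,1,0,0,0],[0,0,1,0,0,0],[0.13,-1,0,0,0,0],[0.13,-1,0,0,0,0],[0,0,0,0,0,0]]]'|grep -E "ee_pos|wrist"
python3 - <<'E'
from h import *
np.save("m3.npy",bot.camera_model("wrist"),allow_pickle=True);snap("wrist","w3")
E
```

```text
ee_pos: [0.6301, -0.1224, 0.1476]
wrist_force: [0.2, -0.0, -0.6]
```

View pics/w3.png

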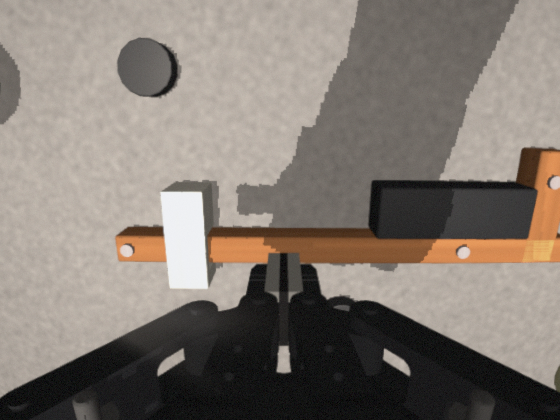

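Bar sits flush in the corner against fence and stop (cols 372–532); the pusher is at cols 165–210. Now I'll go behind the pusher.

```bash
python3 -m crank '[[[0.13,-1,0,0,0,0],[0.13,-1,0,0,0,0],[0.13,-1,0,0,0,0],[0.13,-1,0,0,0,0],[0.13,-1,0,0,0,0],[0.13,-1,0,0,0,0],[0,0,0,0,0,0],[0,0,-1,0,0,0],[0,0,-1,0,0,0],[0,0,-1,0,0,0],[0,0,-1,0,0,0],[0,0,-1,0,0,0],[0,0,-0.9,0,0,0],[0,0,0,0,0,0]]]'
python3 -m crank '[[[-0.04,0.3,0,0,0,0],[-0.04,0.3,0,0,0,0],[-0.04,0.3,0,0,0,0],[-0.04,0.3,0,0,0,0],[-0.04,0.3,0,0,0,0],[-0.04,0.3,0,0,0,0],[-0.04,0.3,0,0,0,0],[-0.04,0.3,0,0,0,0]]]'|grep -E "ee_pos|wrist"
```

```text
time: 11.38
ee_pos: [0.6434, -0.2382, 0.0252]
tcp_rot: [179.7, -0.4, -172.6]
wrist_force: [-1.1, -0.6, -0.7]
opening: -0.0001
grasp_force: 0.0
ee_pos: [0.6396, -0.1922, 0.0309]
wrist_force: [2.4, -4.0, 2.3]
```

```bash
python3 -m crank '[[[-0.04,0.3,0,0,0,0],[-0.04,0.3,0,0,0,0],[-0.04,0.3,0,0,0,0],[-0.04,0.3,0,0,0,0],[-0.04,0.3,0,0,0,0],[-0.04,0.3,0,0,0,0],[-0.04,0.3,0,0,0,0],[-0.04,0.3,0,0,0,0],[-0.04,0.3,0,0,0,0],[-0.04,0.3,0,0,0,0],[-0.04,0.3,0,0,0,0],[-0.04,0.3,0,0,0,0],[-0.04,0.3,0,0,0,0]]]'|grep -E "ee_pos|wrist"
python3 -m crank '[[[-0.03,0.2,0,0,0,0],[-0.02,0.15,0,0,0,0],[-0.01,0.1,0,0,0,0]]]'|grep -E "ee_pos|wrist"
```

```text
ee_pos: [0.6287, -0.114, 0.0301]
wrist_force: [3.7, -2.8, 0.1]
ee_pos: [0.6275, -0.1051, 0.0302]
wrist_force: [3.0, -2.9, 0.3]
```

```bash
python3 -m crank '[[[-0.02,0.15,0,0,0,0],[-0.02,0.1,0,0,0,0],[-0.01,0.08,0,0,0,0]]]'|grep -E "ee_pos|wrist"
python3 -m crank '[[[-0.01,0.06,0,0,0,0],[0,0.05,0,0,0,0]]]'|grep -E "ee_pos|wrist"
python3 -m crank '[[[-0.01,0.05,0,0,0,0],[0,0.05,0,0,0,0]]]'|grep -E "ee_pos|wrist"
```

```text
ee_pos: [0.6266, -0.0989, 0.0302]
wrist_force: [2.8, -2.9, -0.5]
ee_pos: [0.6264, -0.0968, 0.0302]
wrist_force: [2.8, -3.8, -0.8]
ee_pos: [0.6263, -0.0966, 0.0303]
wrist_force: [2.5, -16.2, -2.2]
```

```bash
python3 -m crank '[[[-0.01,0.05,0,0,0,0],[0,0.05,0,0,0,0]]]'|grep -E "ee_pos|wrist"
python3 -m crank '[[[0.13,-1,0,0,0,0],[0,0,1,0,0,0],[0,0,1,0,0,0],[0,0,1,0,0,0],[0,0,1,0,0,0],[0,0,1,0,0,0],[0,0,1,0,0,0],[-0.5,-0.5,0.5,0,0,0],[-0.5,-0.5,0.5,0,0,0],[-0.5,0,0,0,0,0],[0,0,0,0,0,0]]]'|grep -E "time|ee_pos|wrist"
python3 - <<'E'
from h import *
im=snap("wrist","w4")
E
```

```text
ee_pos: [0.6263, -0.0964, 0.0304]
wrist_force: [3.5, -25.8, -3.5]
time: 15.05
ee_pos: [0.5967, -0.1339, 0.1707]
wrist_force: [-1.2, -0.1, -0.2]
```

View pics/w4.png

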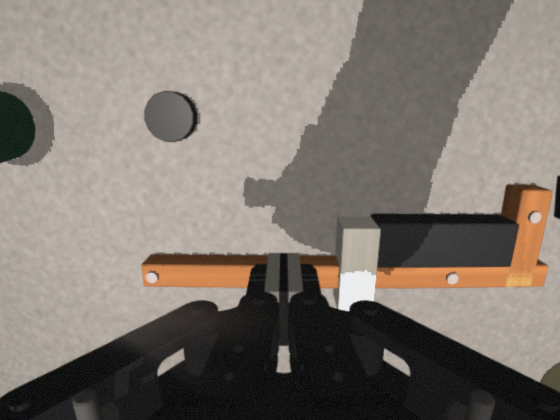

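The pusher (cols 338–380) is up against the bar (to col 515), and the bar is at the stop and the fence. An enlarged crop will show whether any gaps remain.

Run:
```python
from h import *
im=cv2.imread("pics/w4.png")[180:300,325:560]
im=cv2.convertScaleAbs(cv2.resize(im,None,fx=3.4,fy=3.4,interpolation=cv2.INTER_CUBIC),alpha=1.5,beta=20);cv2.imwrite("pics/w4c.png",im)
```

```text
(no output)
```

View pics/w4c.png

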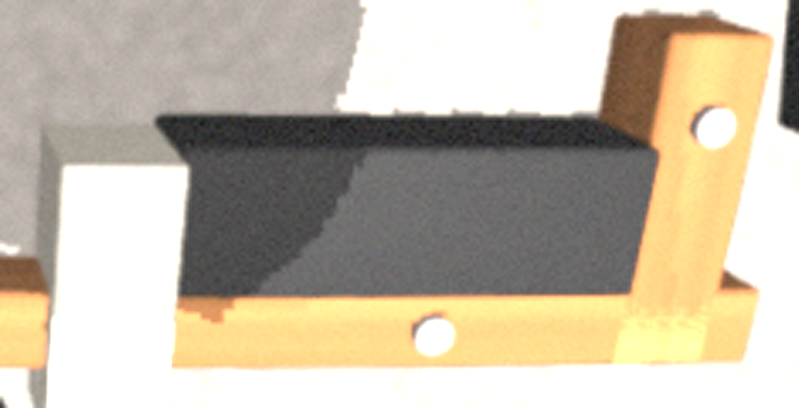

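Run:
```python
from h import *
m=bot.camera_model("wrist");im=cv2.imread("pics/w4.png");J=np.load("jig.npz")
g=cv2.GaussianBlur(cv2.cvtColor(im,cv2.COLOR_BGR2GRAY),(5,3),0).astype(float)
hsv=cv2.cvtColor(im,cv2.COLOR_BGR2HSV);wood=(hsv[...,0]<18)&(hsv[...,1]>130)
def sub(a): 
    i=int(np.argmax(a));d=a[i-1]-2*a[i]+a[i+1];return i+.5*(a[i-1]-a[i+1])/d
dg=np.gradient(g,axis=0)
near=[(x,215+sub(dg[215:235,x])) for x in range(388,505,3)]
far=[(x,260+sub(-dg[278:0 or 295,x])+18) if False else (x,278+sub(dg[278:295,x])) for x in [*range(385,440,3),*range(465,505,3)]]
def j(px,z):
    d=onplane(m,px,z)[:,:2]-J["O"];return np.c_[d@J["xa"],d@J["ya"]]*1e3
for n,p,z in(("near bar edge",near,.03),("fence far edge",far,.025)):
    w=j(p,z);k=np.polyfit(w[:,1],w[:,0],1);print(n,"x at y=-120,-60,0:",np.polyval(k,[-120,-60,0]).round(2),"std",np.std(w[:,0]-np.polyval(k,w[:,1])).round(2), p[0],p[-1])
```

```text
near bar edge x at y=-120,-60,0: [-39.68 -39.5  -39.31] std 0.12 (388, np.float64(223.1)) (502, np.float64(223.38888888888889))
fence far edge x at y=-120,-60,0: [21.67 22.08 22.49] std 0.19 (385, np.float64(288.1666666666667)) (504, np.float64(287.07142857142856))
```

```bash
python3 -c "
from workcell import bot;print(bot.job_done())"
```

```text
the job is handed in; nothing more can be done
None
```

The long bar is flat against the fence with its left end against the end stop, and the pusher block is closed up against its other end; I handed the job in at about 15 s, and the last wrist picture showed no visible gaps.

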